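# Slide the layout plate out over the edge of the riser

### The arm

A 6-joint arm with a two-finger parallel gripper is mounted at the origin on the work surface. World frame = base frame: x ahead of the robot, y to its left, z up, the work surface at z = 0. Lengths are in m, angles in degrees, forces in N, time in s.
With the tool pointing down it reaches from about 0.3 to 0.75 m from the base axis. Payload 8.5 kg.
Tool frame: the origin (TCP) lies at the very end of the fingers, on their centre line; the grasp point (between the pads) lies 19 mm behind it; z points along the fingers, x is the direction in which the jaws open and shut, and the axes are right-handed (so a half turn about z gives the same grasp; the last joint's range is limited). The gripper opens to 85 mm and grips with 20 to 120 N. Pads are 22 mm wide; open, the fingers measure 114 mm over their backs; the gripper's body (76 mm by 85 mm) begins 54 mm behind the grasp point. The pads swing forward as they close: fully open they stand 13 mm farther back than shut.
Start: joints at [54.07, 21.807, 74.336, -0, 83.858, -12.336], TCP at [0.22, 0.504, 0.231] pointing down, gripper open.
Joint ranges: [-178.18, 178.18], [-50.72, 133.34], [12.68, 142.11], [-81.47, 261.47], [9.98, 163.14], [-165.26, 165.26]. Speed limits (degrees/s): [136.94, 136.94, 180, 180, 180, 180].

### API

Orientations are given as [roll, pitch, yaw] about the fixed x, y, z axes, in that order (R = Rz(yaw) Ry(pitch) Rx(roll)).
In Python, from rig import * gives the robot as it stands.
- The arm moves only by the tool jog_arm, never from a script. Its argument "series" is a list that holds one entry, the list of rows, each a list of 7 numbers: the shift along the world's x, y, z in cm, then the turn, a rotation vector about the world's x, y, z in degrees, then the finger opening in cm, from 0 to 8.54. In form: [[[x, y, z, wx, wy, wz, grip], ...]]. A call has exactly 8 rows; each row is the pose to reach, as a shift and turn from the pose commanded when the call began; what a row does not reach only later rows make up. A row lasts 1/10 s, in which the tool goes at most 50 mm and 8.59 degrees, less where a joint would pass 70% of its speed; a pose out of reach is approached as far as the arm can. A call with a gripper value outside its range is refused whole. The fingers move at their own pace and stop on an object; "force" is the grip in N (left out, the last holds). Time passes only in rows, so rows that repeat a pose let the fingers close, or fill a call up. It gives the time, the measured TCP pose, the force and the opening at its end, in the units of the state.
- sense(): the state, without advancing time (a new reading comes with each control period).
- snapshot(name): name is "scene" or "top" or "wrist"; returns a dict with "pixels" (480x640x3 uint8, red, green, blue), "fovy" (degrees; the focal length in pixels is half the picture's height over the tangent of half this angle, whatever the lens; pixels are square), "cx", "cy" (the principal point, pixels), "dist" ([k1, k2, p1, p2, k3] as OpenCV has them; the pictures are not rectified), "extrinsics" (4x4, takes a point from camera to world coordinates). Camera axes: x right, y down, z forward; pixel columns grow to the right and rows downward; lengths in m; the calibration is good to about 2 mm. A picture is of the moment at which its call begins. There is no depth.
- sign_off(): hands the job in, once; it reports no verdict.
The state is a dict: "t": time; "joint_positions": joint angles; "joint_vel": joint speeds; "effort": joint torques, N m; "tcp_pos": TCP position; "eef_rot": TCP orientation; "force": force on the tool from outside, world axes, zero at the start; "wrist_torque": the same for the moment, N m; "width": finger opening in m.
Only numpy, scipy, OpenCV 4.12 (cv2) and the standard library are available. Lean on these libraries where they do the work, as an engineer would, in place of code of your own. Each camera call takes 0.05 s, during which the arm holds its last target. There are 200 camera calls.

### The job

With the fingertips, push the flat metal layout plate along the top of the black riser until its short end sticks out 30 mm over the riser's edge on the side where the open tray stands, lying square to that edge, so that the next person can take hold of it there. Keep it flat on the riser all the way, without lifting or tipping it, and leave the bottle, the lens, the tray and the carton where they are.

Things in the scene. Friction and masses are not known exactly. Their poses are not given: they have to be found in the camera images.
- riser: Black steel equipment riser fixed on the table, a flat board on two low side walls: 300 mm along its x (away from the robot at yaw 0), 320 mm along its y, 70 mm high. Origin at the centre of its underside, on the table; the top surface is at z = +70 mm in its frame and its two side edges are at y = +160 and y = -160 mm. It stands turned by up to 0.35 rad.
- plate: Bare aluminium lens layout plate with two thin black lens outlines, lying flat on the riser: 100 mm along its x, 150 mm along its y, 6 mm thick, about 0.22 kg (0.15 to 0.31 kg). Origin at the centre of its underside; its short ends are at y = +75 and y = -75 mm. It starts near the middle of the riser, its y axis within 0.3 rad of the riser's y axis. It slides with ordinary dry friction (a few newtons at most) and stays where it is left.
- tray: Empty open-topped grey plastic tray, 180 mm along x, 120 mm along y, 40 mm high, standing loose on the table beside one side edge of the riser (its +y or its -y side). Origin at the centre of its underside. It tells which edge is meant.
- carton: Closed cardboard carton, 130 by 90 mm and 45 mm high (z), standing loose on the table beside the other side edge of the riser. Origin at the centre of its underside. Leave alone.
- bottle: Small white bottle, 34 mm diameter, 70 mm tall, standing loose on the far (+x) strip of the riser's top. Origin at the centre of its underside. Leave alone.
- lens: Round glass lens blank, 64 mm diameter, 12.5 mm thick, lying loose on the far (+x) strip of the riser's top. Origin at the centre of its underside. Leave alone.
Things that resemble listed ones, but are neither listed nor needed, are in the scene too. Of the things like the plate, leave any that is brown; of the rest the smaller one is meant. Leave any orange look-alike of the tray alone.

How it is judged:
By the outcome, as a careful person would: the job done as asked, in the order asked, and still so for the second after the job is handed in, with the robot touching nothing.
It also fails if it takes over 38 s, if anything falls off the work surface, if the arm or the gripper's body presses on something with over 40 N, if the wrist force passes 120 N, or if a joint passes its speed limit or range.

## Working session

There is one attempt and no reset: what is moved stays moved. The work goes in short steps, Python scripts to look and compute and a tool call to move; the robot and the scene stay as the last step left them, time stands still between calls to the robot, and variables do not carry over. Pictures are saved under pics/ and viewed, about 8 in all and at most 12, crops included, and the job is handed in when it is done.

Besides the shell and the picture viewer there is one more tool, called in YAML: its name, and indented under it one key for each argument. jog_arm: Moves the arm, as the interface text tells. Its arguments: {"type":"object","properties":{"series":{"type":"array","items":{"type":"array","items":{"type":"array","items":{"type":"number"}}}},"force":{"type":"number"}},"required":["series"]}

```bash
ls; mkdir -p pics; cat > h.py <<'E'
from rig import *
import numpy as np, cv2, pickle
def snap(n,f):
    s=snapshot(n); cv2.imwrite(f'pics/{f}.png',cv2.cvtColor(s['pixels'],cv2.COLOR_RGB2BGR)); pickle.dump(s,open(f'pics/{f}.pkl','wb')); return s
def load(f): return pickle.load(open(f'pics/{f}.pkl','rb'))
def K(s):
    f=240/np.tan(np.radians(s['fovy']/2)); return np.array([[f,0,s['cx']],[0,f,s['cy']],[0,0,1.]])
def w(s,px,z):
    px=np.array(px,float).reshape(-1,1,2)
    n=cv2.undistortPoints(px,K(s),np.array(s['dist'],float)).reshape(-1,2)
    E=np.array(s['extrinsics']); d=np.c_[n,np.ones(len(n))]@E[:3,:3].T; o=E[:3,3]
    return o+d*((z-o[2])/d[:,2])[:,None]
def p(s,X):
    X=np.array(X,float).reshape(-1,3);E=np.linalg.inv(np.array(s['extrinsics']))
    return cv2.projectPoints(X,cv2.Rodrigues(E[:3,:3])[0],E[:3,3],K(s),np.array(s['dist'],float))[0].reshape(-1,2)
E
python3 - <<'E'
from h import *
for n in('scene','top'): s=snap(n,n+'0'); print(np.round(s['extrinsics'],3).tolist(),s['fovy'])
print(sense())
E
```

```text
pics
[[-0.064, 0.569, -0.82, 1.267], [0.998, 0.04, -0.05, 0.003], [0.004, -0.821, -0.57, 0.627], [0.0, 0.0, 0.0, 1.0]] 55.6605743105631
[[0.002, -0.993, 0.119, 0.365], [-1.0, -0.003, -0.012, -0.031], [0.012, -0.119, -0.993, 1.233], [0.0, 0.0, 0.0, 1.0]] 47.450383995936654
{'t': 0.1, 'joint_positions': array([ 5.40708270e+01,  2.18396364e+01,  7.43774623e+01,  2.63464112e-04,
        8.38573526e+01, -1.23345061e+01]), 'joint_vel': array([-0.11208143, -0.06129318, -0.28994576, -0.00388317, -0.08447643,
       -0.0237959 ]), 'effort': array([ 3.24405148e-03, -4.49220479e+01, -2.31654292e+01, -2.28122076e-04,
        3.65930209e-03, -3.45656645e-05]), 'tcp_pos': array([0.21998953, 0.50382388, 0.23076738]), 'eef_rot': array([-1.79983840e+02,  7.26766998e-02,  6.64053151e+01]), 'force': array([ 0.55696362, -0.57404673, -0.02098124]), 'wrist_torque': array([-0.07422415,  0.00566332, -0.01594196]), 'width': 0.0855921431629555}
```

View pics/top0.png

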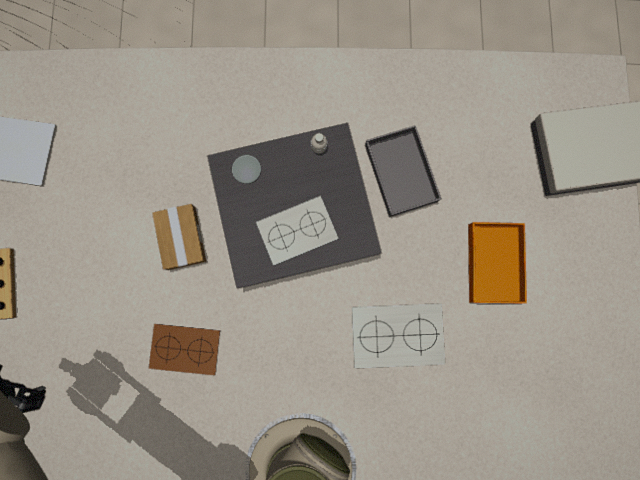

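View pics/scene0.png

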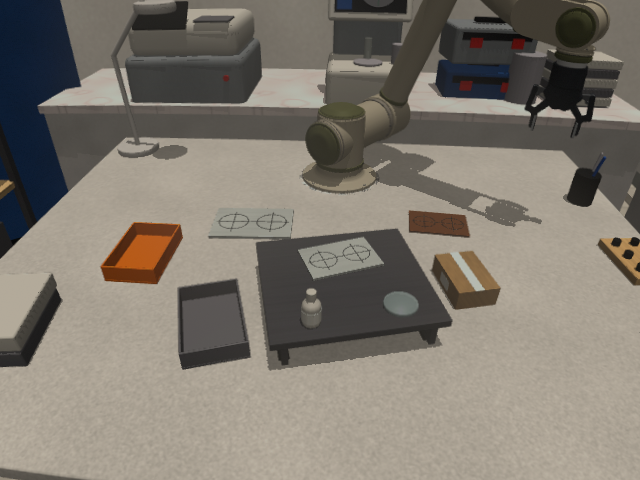

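Plate candidates in the top picture are brown (185,349), large white on the table (398,336), and the smaller one on the riser (297,230). The riser one is meant: it isn't brown, it's the smaller, and it lies on the riser. The grey tray (402,171) stands on the world −y side; the orange tray (497,263) is the look-alike. I'll confirm in a crop.

```bash
python3 - <<'E'
import cv2
i=cv2.imread('pics/top0.png')[115:300,200:445]; cv2.imwrite('pics/crop0.png',cv2.resize(i,None,fx=3.2,fy=3.2,interpolation=cv2.INTER_CUBIC))
E
```

```text
(no output)
```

View pics/crop0.png

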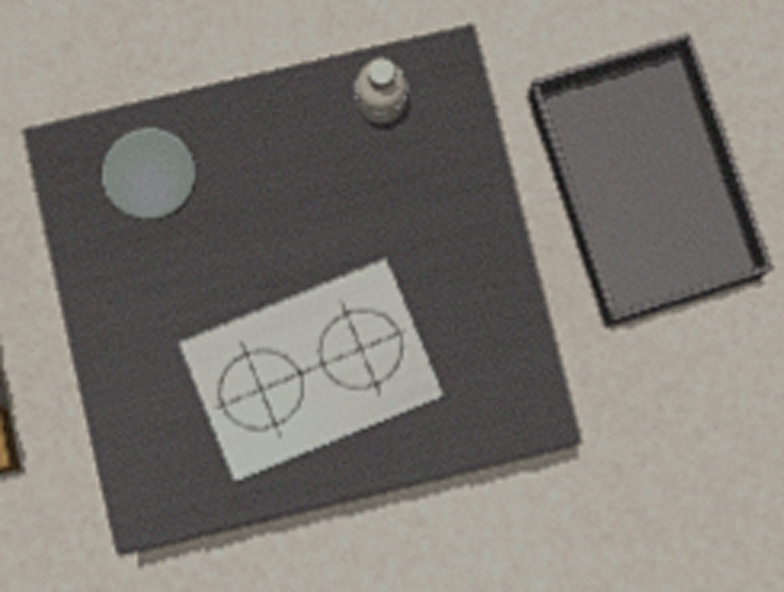

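The plate on the riser is aluminium with two black outlines. In the crop its corners are (180,341), (387,259), (442,396) and (235,481). The riser corners are (25,129), (474,26), (580,444) and (120,553).

```bash
cat >> h.py <<'E'
def fit(P,ax,ay):
    # P: 4 corners ; labelled points in local frame -> 2D rigid fit (yaw, centre)
    L=np.array([[ax,ay],[ax,-ay],[-ax,-ay],[-ax,ay]]);P=P[:,:2];c=P.mean(0)
    H=L.T@(P-c); th=np.arctan2(H[0,1]-H[1,0],H[0,0]+H[1,1])
    R=np.array([[np.cos(th),-np.sin(th)],[np.sin(th),np.cos(th)]])
    return c,th,np.abs(P-c-L@R.T).max(),R
E
python3 - <<'E'
from h import *
s=load('top0')
q=lambda a:(np.array(a)+.5)/3.2-.5+[200,115]
# order: (+x,+y),(+x,-y),(-x,-y),(-x,+y); image up=+x, left=+y
rc,rt,e,R=fit(w(s,q([(25,129),(474,26),(580,444),(120,553)]),.07),.15,.16);print('riser',rc,np.degrees(rt),e)
pc,pt,e,_=fit(w(s,q([(180,341),(387,259),(442,396),(235,481)]),.076),.05,.075);print('plate',pc,np.degrees(pt),e)
print('plate in riser',(pc-rc)@R,np.degrees(pt-rt))
for n,c,z in(('lens',(149,172),.08),('bottletop',(381,72),.14),('traycorner',(610,324),.04),('t2',(533,86),.04)):
    x=w(s,q([c]),z)[0,:2]; print(n,x,(x-rc)@R)
E
```

```text
riser [0.57778068 0.01550849] 13.622697239277363 0.002420485671363548
plate [0.51936712 0.00715307] 22.222579440038945 0.0009733846761446896
plate in riser [-0.05873819  0.00563761] 8.599882200761582
lens [0.65258282 0.11764844] [0.09675451 0.08164859]
bottletop [ 0.70443141 -0.03849719] [ 0.11036795 -0.08231606]
traycorner [ 0.55623364 -0.19835813] [-0.07131227 -0.20277516]
t2 [ 0.72599465 -0.14644475] [ 0.10589999 -0.19230555]
```

jog_arm:
  series:
    - [[2.7,-4.0,0,0,0,-6.6,6],[5.4,-8,0,0,0,-13.2,6],[8.1,-12,0,0,0,-19.8,6],[10.8,-16,0,0,0,-26.4,6],[13.5,-20,0,0,0,-33,6],[16.2,-24,0,0,0,-39.6,6],[18.9,-28,0,0,0,-46.2,6],[21.6,-32,0,0,0,-52.8,6]]

```text
t: 0.9
tcp_pos: [0.4367, 0.1822, 0.2312]
eef_rot: [-180.0, 0.0, 13.3]
force: [1.2, 0.7, -0.4]
width: 0.0601
```

jog_arm:
  series:
    - [[1.7,-2.5,-2,0,0,0,6],[3.4,-5,-4,0,0,0,6],[5.1,-7.5,-6,0,0,0,6],[5.1,-7.5,-8,0,0,0,6],[5.1,-7.5,-10,0,0,0,6],[5.1,-7.5,-10,0,0,0,6],[5.1,-7.5,-10,0,0,0,6],[5.1,-7.5,-10,0,0,0,6]]

```text
t: 1.7
tcp_pos: [0.4876, 0.1092, 0.1324]
eef_rot: [180.0, -0.1, 13.6]
force: [0.7, 0.9, 0.8]
width: 0.0602
```

```bash
python3 - <<'E'
from h import *
s=snap('wrist','wr1'); x=sense(); print(x['t'],x['tcp_pos'],x['eef_rot'],x['force'],x['width'])
E
```

```text
1.75 [0.48755288 0.10920541 0.13239392] [ 1.79971064e+02 -1.08657584e-01  1.36309772e+01] [-0.48447111 -0.50742537  0.14056586] 0.05994505360651915
```

View pics/wr1.png

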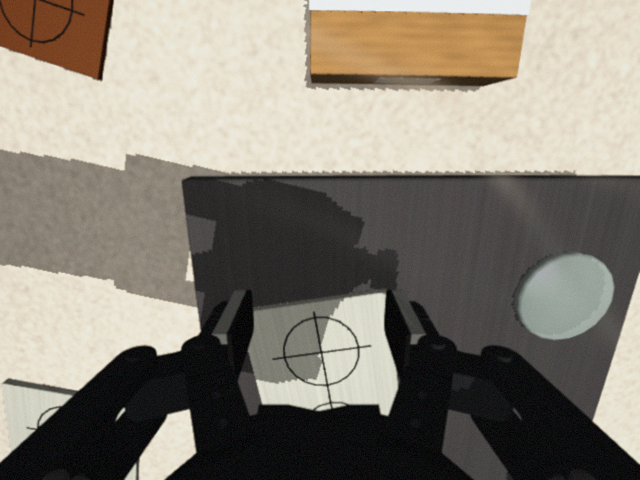

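The picture shows the riser's +y edge running level at row 177, so the jaws are parallel to the riser. The plate's far-end corner is near (385,291), and the lens at (570,295) is clear.

```bash
python3 - <<'E'
from h import *
s=load('wr1'); R=cv2.Rodrigues(np.array([0,0,np.radians(13.62)]))[0][:2,:2]; rc=np.array([.5778,.0155])
g=lambda X:(np.array(X)[...,:2]-rc)@R
P=w(s,[(190,178),(570,176)],.07); print('edge',g(P),np.degrees(np.arctan2(*(P[1]-P[0])[1::-1])))
P=w(s,[(385,291),(256,305)],.076); print('plate end',g(P)); print('tcp',g([.4876,.1092]))
E
```

```text
edge [[-0.13988127  0.16226131]
 [ 0.09001657  0.16344977]] 13.916190982608846
plate end [[-0.01964476  0.09000574]
 [-0.10378437  0.08003156]]
tcp [-0.06559887  0.11230547]
```

jog_arm:
  series:
    - [[0,0,-2,0,0,0,6],[0,0,-4,0,0,0,6],[0,0,-5,0,0,0,6],[0,0,-5.2,0,0,0,6],[0,0,-5.4,0,0,0,6],[0,0,-5.6,0,0,0,6],[0,0,-5.8,0,0,0,6],[0,0,-5.8,0,0,0,6]]

```text
t: 2.55
tcp_pos: [0.4872, 0.109, 0.0735]
eef_rot: [180.0, -0.0, 13.6]
force: [0.1, -0.6, 0.2]
width: 0.0596
```

jog_arm:
  series:
    - [[0,0,-0.1,0,0,0,6],[0,0,-0.1,0,0,0,6],[0,0,-0.2,0,0,0,6],[0,0,-0.2,0,0,0,6],[0,0,-0.3,0,0,0,6],[0,0,-0.3,0,0,0,6],[0,0,-0.3,0,0,0,6],[0,0,-0.3,0,0,0,6]]

```text
t: 3.35
tcp_pos: [0.4872, 0.109, 0.0703]
eef_rot: [180.0, -0.0, 13.6]
force: [-0.1, 0.3, 0.6]
width: 0.0598
```

jog_arm:
  series:
    - [[0,0,-0.05,0,0,0,6],[0,0,-0.1,0,0,0,6],[0,0,-0.15,0,0,0,6],[0,0,-0.2,0,0,0,6],[0,0,-0.2,0,0,0,6],[0,0,-0.2,0,0,0,6],[0,0,-0.2,0,0,0,6],[0,0,-0.2,0,0,0,6]]

```text
t: 4.15
tcp_pos: [0.4871, 0.109, 0.0683]
eef_rot: [180.0, -0.0, 13.6]
force: [0.8, 0.2, -0.5]
width: 0.0602
```

jog_arm:
  series:
    - [[0,0,-0.05,0,0,0,6],[0,0,-0.1,0,0,0,6],[0,0,-0.15,0,0,0,6],[0,0,-0.15,0,0,0,6],[0,0,-0.15,0,0,0,6],[0,0,-0.15,0,0,0,6],[0,0,-0.15,0,0,0,6],[0,0,-0.15,0,0,0,6]]

```text
t: 4.95
tcp_pos: [0.4871, 0.109, 0.0668]
eef_rot: [-180.0, 0.0, 13.6]
force: [0.1, 0.2, -0.1]
width: 0.0602
```

jog_arm:
  series:
    - [[0,0,-0.05,0,0,0,6],[0,0,-0.1,0,0,0,6],[0,0,-0.15,0,0,0,6],[0,0,-0.15,0,0,0,6],[0,0,-0.15,0,0,0,6],[0,0,-0.15,0,0,0,6],[0,0,-0.15,0,0,0,6],[0,0,-0.15,0,0,0,6]]

```text
t: 5.75
tcp_pos: [0.4872, 0.109, 0.0653]
eef_rot: [180.0, -0.0, 13.6]
force: [0.3, 0.5, -0.5]
width: 0.0601
```

jog_arm:
  series:
    - [[0,0,-0.05,0,0,0,6],[0,0,-0.1,0,0,0,6],[0,0,-0.1,0,0,0,6],[0,0,-0.1,0,0,0,6],[0,0,-0.1,0,0,0,6],[0,0,-0.1,0,0,0,6],[0,0,-0.1,0,0,0,6],[0,0,-0.1,0,0,0,6]]

```text
t: 6.55
tcp_pos: [0.4872, 0.109, 0.0649]
eef_rot: [180.0, -0.0, 13.6]
force: [-2.3, -1.1, 6.5]
width: 0.0601
```

```bash
python3 - <<'E'
from h import *
s=snap('scene','sc1')
i=cv2.imread('pics/sc1.png')[190:330,330:480]; cv2.imwrite('pics/sc1c.png',cv2.resize(i,None,fx=4,fy=4,interpolation=cv2.INTER_CUBIC))
E
```

```text
(no output)
```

View pics/sc1c.png

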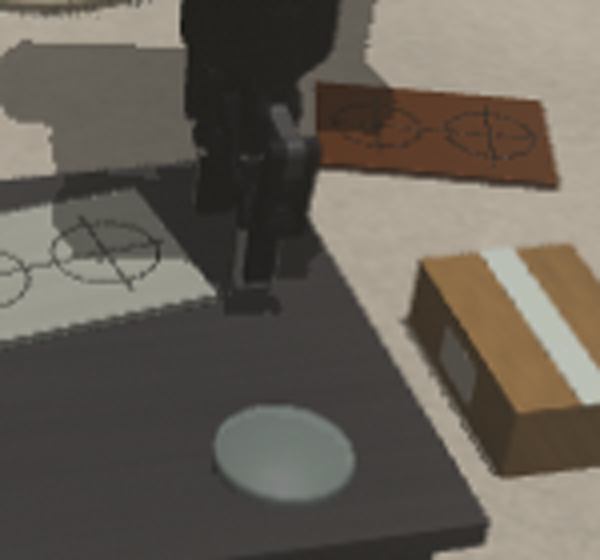

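Contact with the riser came at TCP z 0.065. I'll raise about 2 mm and push along the riser's −y.

jog_arm:
  series:
    - [[0,0,0.3,0,0,0,6],[0.118,-0.486,0.3,0,0,0,6],[0.236,-0.972,0.3,0,0,0,6],[0.354,-1.458,0.3,0,0,0,6],[0.472,-1.944,0.3,0,0,0,6],[0.59,-2.43,0.3,0,0,0,6],[0.708,-2.916,0.3,0,0,0,6],[0.826,-3.402,0.3,0,0,0,6]]

```text
t: 7.4
tcp_pos: [0.4955, 0.0746, 0.0673]
eef_rot: [-180.0, 0.0, 13.6]
force: [0.7, 1.7, -0.5]
width: 0.0601
```

jog_arm:
  series:
    - [[0.118,-0.486,0,0,0,0,6],[0.236,-0.972,0,0,0,0,6],[0.354,-1.458,0,0,0,0,6],[0.472,-1.944,0,0,0,0,6],[0.59,-2.43,0,0,0,0,6],[0.708,-2.916,0,0,0,0,6],[0.826,-3.402,0,0,0,0,6],[0.826,-3.402,0,0,0,0,6]]

```text
t: 8.2
tcp_pos: [0.5039, 0.0403, 0.0674]
eef_rot: [180.0, -0.0, 13.6]
force: [0.1, 0.7, 0.0]
width: 0.0598
```

```bash
python3 - <<'E'
from h import *
s=snap('top','top2')
i=cv2.imread('pics/top2.png')[115:300,200:445]; cv2.imwrite('pics/top2c.png',cv2.resize(i,None,fx=3.2,fy=3.2,interpolation=cv2.INTER_CUBIC))
E
```

```text
(no output)
```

View pics/top2c.png

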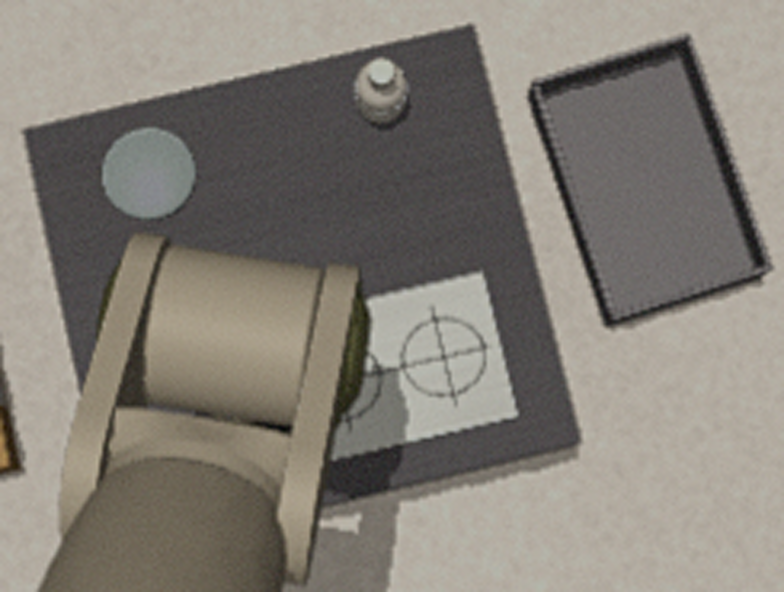

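The plate has squared up. Its leading corners in the crop are (484,271) and (518,415), and the riser's tray-side edge runs from (474,26) to (580,444).

```bash
cat > m.py <<'E'
from h import *
def meas(f,c,z=.076,edge=((474,26),(580,444))):
    s=load(f); q=lambda a:(np.array(a)+.5)/3.2-.5+[200,115]
    A,B=w(s,q(edge),.07)[:,:2]; u=(A-B)/np.linalg.norm(A-B); n=np.array([u[1],-u[0]])  # n toward -y
    C=w(s,q(c),z)[:,:2]; d=(C-B)@n; v=C[0]-C[1]
    print('edge yaw',np.degrees(np.arctan2(u[1],u[0])),'end yaw',np.degrees(np.arctan2(v[1],v[0])),'len',np.hypot(*v),'past edge mm',d*1e3)
E
python3 - <<'E'
from m import *
meas('top2',[(484,271),(518,415)])
print(sense()['tcp_pos'])
E
```

```text
edge yaw 13.547984659799386 end yaw 12.857118894934592 len 0.09993540450529878 past edge mm [-35.22737817 -36.43235831]
[0.5038259  0.04054322 0.06735647]
```

jog_arm:
  series:
    - [[0.118,-0.486,0,0,0,0,6],[0.236,-0.972,0,0,0,0,6],[0.354,-1.458,0,0,0,0,6],[0.472,-1.944,0,0,0,0,6],[0.59,-2.43,0,0,0,0,6],[0.708,-2.916,0,0,0,0,6],[0.826,-3.402,0,0,0,0,6],[0.944,-3.888,0,0,0,0,6]]

```text
t: 9.05
tcp_pos: [0.5132, 0.0017, 0.0673]
eef_rot: [-180.0, 0.0, 13.6]
force: [0.1, 1.3, 0.3]
width: 0.0598
```

jog_arm:
  series:
    - [[0.118,-0.486,0,0,0,0,6],[0.236,-0.972,0,0,0,0,6],[0.354,-1.458,0,0,0,0,6],[0.472,-1.944,0,0,0,0,6],[0.472,-1.944,0,0,0,0,6],[0.472,-1.944,0,0,0,0,6],[0.472,-1.944,0,0,0,0,6],[0.472,-1.944,0,0,0,0,6]]

```text
t: 9.85
tcp_pos: [0.5178, -0.0173, 0.0673]
eef_rot: [180.0, -0.0, 13.6]
force: [-0.2, 0.4, 0.3]
width: 0.0602
```

```bash
python3 - <<'E'
from h import *
s=snap('top','top3')
i=cv2.imread('pics/top3.png')[115:300,200:445]; cv2.imwrite('pics/top3c.png',cv2.resize(i,None,fx=3.2,fy=3.2,interpolation=cv2.INTER_CUBIC))
E
```

```text
(no output)
```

View pics/top3c.png

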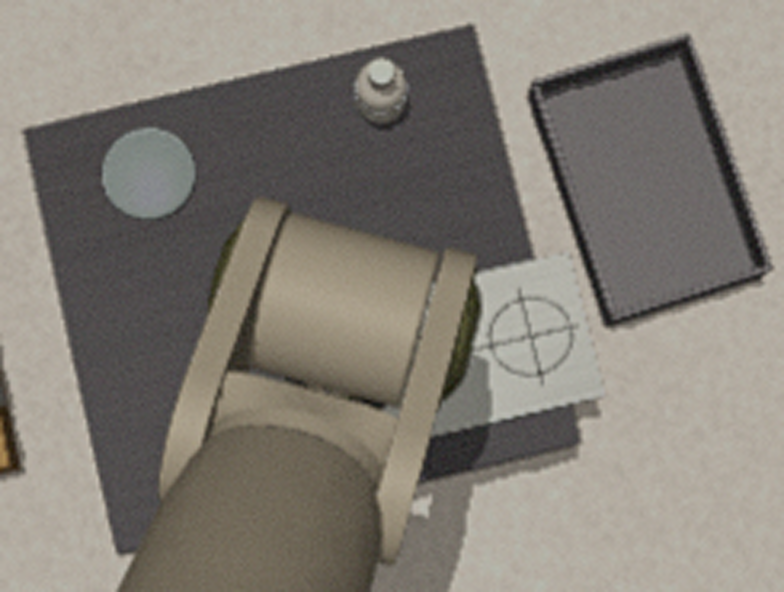

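```bash
python3 - <<'E'
from m import *
meas('top3',[(571,256),(605,400)])
# circle centre near leading end before/after (crop px)
meas('top2',[(444,356),(444,356.1)]); meas('top3',[(531,337),(531,337.1)]); meas('top0',[(361,349),(361,349.1)])
i=cv2.imread('pics/top3.png')[185:250,335:395]; i=cv2.resize(i,None,fx=9,fy=9,interpolation=cv2.INTER_CUBIC)
cv2.imwrite('pics/z.png',cv2.convertScaleAbs(i,alpha=2,beta=-170))
E
```

```text
edge yaw 13.547984659799386 end yaw 12.524512364922405 len 0.10015496781808915 past edge mm [24.48703402 22.69806485]
edge yaw 13.547984659799386 end yaw -0.10722680995153569 len 6.753854622302211e-05 past edge mm [-75.10776515 -75.12370956]
edge yaw 13.547984659799386 end yaw -0.4657821954932457 len 6.780395172190315e-05 past edge mm [-15.26049467 -15.27691374]
edge yaw 13.547984659799386 end yaw 0.2266815431679297 len 6.756103655526588e-05 past edge mm [-128.03153131 -128.04709816]
```

View pics/z.png

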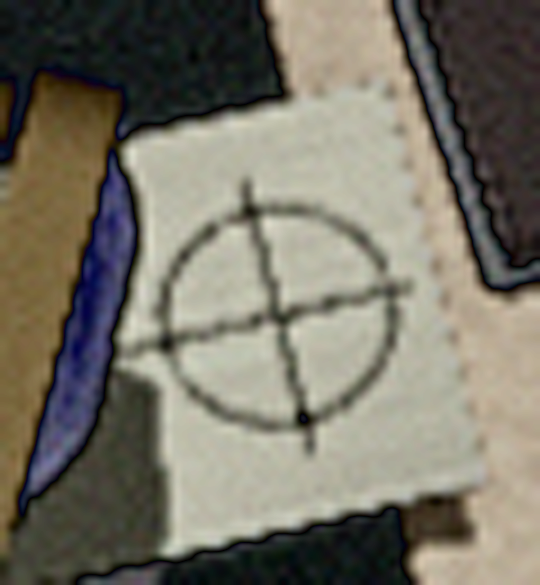

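Overhang is about 24 mm. I'll push 6 mm more, back off, then look at the whole plate unobstructed.

jog_arm:
  series:
    - [[0.035,-0.146,0,0,0,0,6],[0.07,-0.29,0,0,0,0,6],[0.106,-0.437,0,0,0,0,6],[0.141,-0.583,0,0,0,0,6],[0.141,-0.583,0,0,0,0,6],[0.141,-0.583,0,0,0,0,6],[0.141,-0.583,0,0,0,0,6],[0.141,-0.583,0,0,0,0,6]]

```text
t: 10.7
tcp_pos: [0.5193, -0.0233, 0.0673]
eef_rot: [180.0, -0.0, 13.6]
force: [1.0, 0.0, 0.7]
width: 0.06
```

jog_arm:
  series:
    - [[-0.236,0.972,0,0,0,0,6],[-0.708,2.916,0,0,0,0,6],[-0.708,2.916,3,0,0,0,6],[-0.708,2.916,7,0,0,0,6],[-1.5,6.5,11,0,0,0,6],[-3,11,12,0,0,0,6],[-4,15.5,12,0,0,0,6],[-5,20,12,0,0,0,6]]

```text
t: 11.5
tcp_pos: [0.4682, 0.179, 0.1881]
eef_rot: [180.0, -0.1, 13.6]
force: [0.1, 0.2, 0.5]
width: 0.0601
```

```bash
python3 - <<'E'
from h import *
s=snap('top','top4')
i=cv2.imread('pics/top4.png')[155:265,265:400]; i=cv2.resize(i,None,fx=5.4,fy=5.4,interpolation=cv2.INTER_CUBIC)
cv2.imwrite('pics/top4c.png',cv2.convertScaleAbs(i,alpha=1.8,beta=-130))
print(sense()['t'])
E
```

```text
11.55
```

View pics/top4c.png

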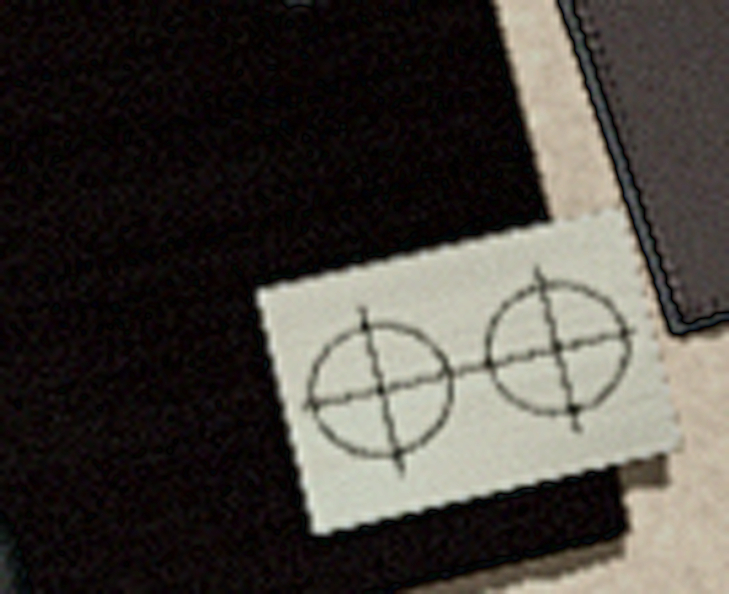

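Plate corners in this crop are (258,289), (625,208), (682,446) and (316,536). The riser edge passes through (497,0), (551,218) and (631,531).

```bash
python3 - <<'E'
from h import *
s=load('top4'); q=lambda a:(np.array(a)+.5)/5.4-.5+[265,155]
q0=lambda a:(np.array(a)+.5)/3.2-.5+[200,115]
c,t,e,R=fit(w(s,q([(258,289),(625,208),(682,446),(316,536)]),.076),.05,.075);print('plate',c,np.degrees(t),e)
# subpixel riser right edge + plate trailing edge: luminance half crossing along rows
g=s['pixels'].astype(float).mean(2)
def cross(y,x0,x1,lev):
    r=g[y,x0:x1]; k=np.where((r[:-1]<lev)&(r[1:]>=lev)|(r[:-1]>=lev)&(r[1:]<lev))[0][0]; return x0+k+(lev-r[k])/(r[k+1]-r[k])
for nm,ys,f,z,lev in(('riser edge',range(130,192,3),lambda y:348+(y-123)*.2535,.07,None),('trailing',range(213,250,3),lambda y:312.5+(y-208)*.235,.076,None)):
    P=[]
    for y in ys:
        x=int(f(y)); r=g[y,x-6:x+8]; lev=(r[:3].mean()+r[-3:].mean())/2
        P.append((cross(y,x-6,x+8,lev),y))
    W=w(s,P,z)[:,:2]; m,b=np.polyfit(W[:,0],W[:,1],1); res=W[:,1]-m*W[:,0]-b
    print(nm,'yaw',np.degrees(np.arctan(m)),'res',res.std()); 
    if nm=='riser edge': E0=(m,b)
    else: T0=(m,b)
m,b=E0; n=np.array([m,-1])/np.hypot(m,1)   # toward -y
d=lambda X:(np.array(X)-[0,b])@n
end=c+R@[0,-.075]; print('overhang by corner fit',d(end))
xx=c+R@[0,.075]; tr=np.array([xx[0],T0[0]*xx[0]+T0[1]]); print('by trailing edge',d(tr)+.150)
E
```

```text
plate [ 0.53487567 -0.1102721 ] 13.300444435430522 0.0009113249665785861
riser edge yaw 13.819118803876876 res 0.00031034939223485616
trailing yaw 13.532369637657073 res 0.0003789562785054569
overhang by corner fit 0.028111408507661403
by trailing edge 0.02695426671611653
```

```bash
python3 - <<'E'
from h import *
s=load('top4'); g=s['pixels'].astype(float).mean(2)
def edge(ys,f,z):
    P=[]
    for y in ys:
        x=int(f(y)); r=g[y,x-6:x+8]; lev=(r[:3].mean()+r[-3:].mean())/2
        k=np.where(np.diff(np.sign(r-lev)))[0][0]; P.append((x-6+k+(lev-r[k])/(r[k+1]-r[k]),y))
    W=w(s,P,z)[:,:2]; m,b=np.polyfit(W[:,0],W[:,1],1); return W,m,b
W,m,b=edge(range(130,192,3),lambda y:348+(y-123)*.2535,.07)
V,m2,b2=edge(range(165,225,3),lambda y:208+(y-156)*.212,.07)
n=np.array([m,-1])/np.hypot(m,1); print('left yaw',np.degrees(np.arctan(m2)),'width',-((V-[0,b])@n)[[0,-1]])
s=snap('scene','sc4'); i=cv2.imread('pics/sc4.png')[225:345,230:380]; i=cv2.resize(i,None,fx=5,fy=5,interpolation=cv2.INTER_CUBIC)
cv2.imwrite('pics/sc4c.png',cv2.convertScaleAbs(i,alpha=1.5,beta=-40))
E
```

```text
left yaw 11.114140327083685 width [0.31939148 0.3195826 ]
```

View pics/sc4c.png

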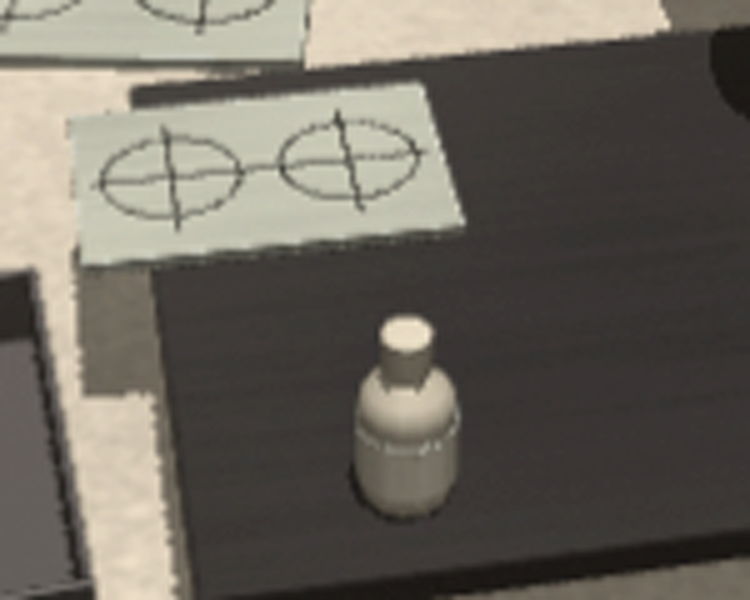

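```bash
python3 - <<'E'
from h import *
s=load('sc4'); q=lambda a:(np.array(a)+.5)/5-.5+[230,225]
c,t,e,R=fit(w(s,q([(82,265),(82,265)]),.076),1,1) if 0 else (0,)*4
# scene: left=-y, down=+x ; order (+x,+y),(+x,-y),(-x,-y),(-x,+y)
c,t,e,R=fit(w(s,q([(465,227),(82,265),(72,121),(424,83)]),.076),.05,.075)
A,B=w(s,q([(197,598),(133,90)]),.07)[:,:2]; M=w(s,q([(152,268)]),.07)[0,:2]
u=(A-B)/np.linalg.norm(A-B); n=np.array([u[1],-u[0]])
print('plate yaw',np.degrees(t),e,'edge yaw',np.degrees(np.arctan2(u[1],u[0])),'mid off',(M-B)@n,'overhang',(c+R@[0,-.075]-B)@n)
E
```

```text
plate yaw 13.619992595586481 0.002158228668446248 edge yaw 13.651131542491866 mid off 0.0011947755409016 overhang 0.02771203203227095
```

Both cameras agree: about 27.7 mm overhang, square within 0.3°. I'll go back behind the plate and push about 2.3 mm more.

jog_arm:
  series:
    - [[1,-4.5,0,0,0,0,6],[2,-9,0,0,0,0,6],[3.5,-13.5,-1,0,0,0,6],[4.292,-17.084,-4,0,0,0,6],[4.292,-17.084,-8,0,0,0,6],[4.292,-17.084,-11,0,0,0,6],[4.292,-17.084,-12,0,0,0,6],[4.292,-17.084,-12,0,0,0,6]]

```text
t: 12.4
tcp_pos: [0.5119, 0.006, 0.067]
eef_rot: [-180.0, 0.1, 13.6]
force: [-0.7, 0.4, 0.8]
width: 0.06
```

jog_arm:
  series:
    - [[0.25,-1.0,0,0,0,0,6],[0.5,-2.0,0,0,0,0,6],[0.66,-2.7,0,0,0,0,6],[0.71,-2.92,0,0,0,0,6],[0.735,-3.03,0,0,0,0,6],[0.762,-3.14,0,0,0,0,6],[0.762,-3.14,0,0,0,0,6],[0.762,-3.14,0,0,0,0,6]]

```text
t: 13.2
tcp_pos: [0.5197, -0.0253, 0.0673]
eef_rot: [180.0, 0.0, 13.6]
force: [-0.8, 1.8, 1.5]
width: 0.06
```

jog_arm:
  series:
    - [[-0.236,0.972,0,0,0,0,6],[-0.708,2.916,0,0,0,0,6],[-0.708,2.916,3,0,0,0,6],[-0.708,2.916,7,0,0,0,6],[-1.5,6.5,11,0,0,0,6],[-3,11,12,0,0,0,6],[-4,15.5,12,0,0,0,6],[-5,20,12,0,0,0,6]]

```text
t: 14.0
tcp_pos: [0.4688, 0.1766, 0.1879]
eef_rot: [180.0, -0.1, 13.6]
force: [0.8, -0.2, -0.5]
width: 0.0601
```

```bash
python3 - <<'E'
from h import *
s=snap('top','top5')
i=cv2.imread('pics/top5.png')[155:265,265:400]; i=cv2.resize(i,None,fx=5.4,fy=5.4,interpolation=cv2.INTER_CUBIC)
cv2.imwrite('pics/top5c.png',cv2.convertScaleAbs(i,alpha=1.8,beta=-130))
print(sense()['t'])
# trailing edge shift
def tr(f):
    s=load(f);g=s['pixels'].astype(float).mean(2);P=[]
    for y in range(213,250,3):
        x=int(313.2+(y-208)*.235);r=g[y,x-6:x+9];lev=(r[:3].mean()+r[-3:].mean())/2
        k=np.where(np.diff(np.sign(r-lev)))[0][0];P.append((x-6+k+(lev-r[k])/(r[k+1]-r[k]),y))
    W=w(s,P,.076)[:,:2];m,b=np.polyfit(W[:,0],W[:,1],1);return np.degrees(np.arctan(m)),(m*.55+b)*np.cos(np.arctan(m))
print(tr('top4'),tr('top5'))
E
```

```text
14.05
(np.float64(13.504154292019518), np.float64(-0.027530578011513394)) (np.float64(13.58132760678131), np.float64(-0.029319862012833913))
```

View pics/top5.png

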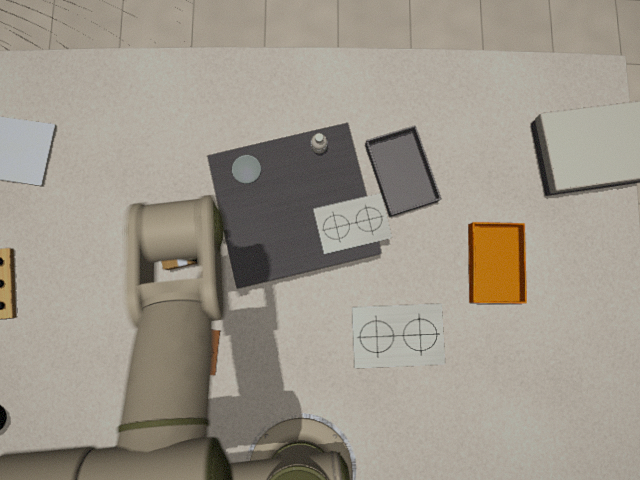

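The plate moved another 1.8 mm, giving about 29.5 mm of overhang. The bottle (319,143), lens (246,169) and tray (402,171) haven't moved, and the arm is clear.

```bash
python3 -c "
from rig import *
print(sign_off())"
```

```text
the job is handed in; nothing more can be done
None
```

I pushed the plate flat along the riser with two fingertips on its short end. That squared it and left it sticking out about 29.5 mm on the grey tray's side. I backed the arm off and handed the job in at about 14 s.

- **Overhang:** before the last nudge, the plate's corners in the top and scene cameras gave 28.1 and 27.7 mm. The top camera's trailing-edge fit read lower, at 27.0 mm. I then pushed for 2.3 mm more and the plate moved 1.8 mm. Taking all three readings, the final overhang is 28.7–29.9 mm.
- **Squareness:** the plate end is within about 0.3° of the riser edge.
- **Riser fit:** one line fit of the riser's far edge gave 11.1° instead of about 13.7°. I ignored it because the other edge fits agreed.
- **Force:** the highest force I read was about 6.5 N, when the fingers lightly touched the riser to find its height.
- **Other objects:** the bottle, lens and tray look unmoved in the last picture. The arm partly hid the carton there, but I never went near it.

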